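# Wind up the tube lift and show the tube's tip to the inspection camera

### The job

Wind the crank of the chilled tube lift clockwise all the way to its stop so that the capped tube rises fully out of its well, then draw that tube out and hold it in the air in front of the upward-tilted inspection camera, its pointed end aimed straight into the lens along the camera's line of sight, about 7 cm from the glass. Do not bump the camera, leave the lift up and the other things on the bench where they stand; finish while holding the tube there, still, cap end away from the lens.

Things in the scene. Friction and masses are not known exactly. Their poses are not given: they have to be found in the camera images.
- lift_unit: Tube lift, fixed to the bench: white block 90 x 90 mm, 130 high, with a round 42 mm well in its top; beside it a white gearbox 100 (x) x 110 (y) x 75 mm high with the crank on top; a low grey bridge joins them. Origin on the bench midway between well and crank; y points from well to crank. Well axis at y = -90 mm, crank axis at y = +90 mm.
- well_mouth (a point): Centre of the well's mouth, on the block's top face (130 mm above the bench).
- crank_axis (a point): Point on the crank's vertical axis at the height of the middle of its knob's grip (115 mm above the bench).
- crank_knob (a point): Middle of the crank's upright round black knob, 115 mm above the bench, 45 mm from the crank's axis. Knob 22 mm across, from 89 to 134 mm above the bench (crank arm's top at 88). It spins freely on its pin: gripped from above it can be led round the circle without turning the gripper. Takes 2 to 4 N; the crank stays where it is left.
- crank (a joint): Crank angle in rad, growing clockwise seen from above; 0 is fully down, the stop at 12.57 (two turns) is fully up. It starts somewhere between 0 and 1.2.
- lift (a joint): Height of the cup carrying the tube, in m: 0 down, 0.06 fully up; geared to the crank, 30 mm a turn. The cup (38 mm across, 40 high, bore 32) holds the tube's lowest 35 mm upright and loose; to draw the tube out of cup and block lift it straight up by 65 mm or more.
- tube: Frosted tube upright in the lift's well, 114 mm long, 35-70 g: body 28 mm across, pointed end (15 mm cone, tip flat 8 mm across) below, blue cap 34 mm across over the top 15 mm. Origin at the tip, z along its axis to the cap. Lift down: cap about level with the block, not grippable. Lift up: cap top 183 mm, tip 69 mm above the bench.
- tube_cap (a point): Centre of the top of that tube's cap, 114 mm from its origin.
- camera_stand: Inspection camera's stand, fixed to the bench: dark base 100 x 100 x 12 mm, two upright plates 87 mm high, 96 mm across the pivots. Origin under the base's centre. Between the plates a round black camera 62 mm across, pivot 70 mm above the bench, lens on top looking up and towards the robot's side.
- lens (a point): Centre of the camera's front glass (round rim 56 mm across), 45 mm from the pivot, about 105 mm above the bench. Its z axis is the line of sight, pointing out of the lens: 25 to 46 degrees from vertical, leaning to the robot's side. The tip belongs on this axis 70 mm from the glass, the tube's z axis along it.
- tube_rack: Bystander: white rack 90 x 130 mm, with five small capped tubes, 92 mm high. Origin under its centre.
- tip_box: Bystander: green pipette tip box 85 x 120 x 56 mm. Origin under its centre.
- reagent: Bystander: white jar 44 mm across, 75 mm high. Origin under its centre.
- mixer: Bystander: round white vortex mixer, 116 mm across, 75 mm high. Origin under its centre.
- beaker: Bystander: clear plastic beaker 90 mm across, 110 mm high. Origin under its centre.
- wash_bottle: Bystander: white bottle with blue cap, 64 mm across, 150 mm high. Origin under its centre.
- loose_cap: Bystander: white ring-shaped cap lying on the bench, 36 mm across, 14 mm high. Origin under its centre.
Things that resemble listed ones, but are neither listed nor needed, are in the scene too. What is meant by the tube is not red, and is the larger of those in its own colour.

How it is judged (in metres and radians):
On the way, in this order (a step that is already met when the one before it is completed fails the run):
1. the lift is wound fully up (value of joint lift above 0.056 m), for 0.2 s.
2. the tube is drawn out of the well: gripped, tip above the block's top (height (world z) of tube above 0.132 m and contact force between tube and the fingers above 0.5 N), for 0.1 s.
At the end, for the whole second after the job is handed in: Fingers hold the still tube in the air, clear of camera and lift: tip 50 to 90 mm from the glass along the line of sight and within 15 mm of it along each sideways axis, tube axis within 0.2 rad of the line of sight, cap away from the lens; the lift still up (over 0.05 m) (z of tube in the frame of lens between 0.05 and 0.09 m and x of tube in the frame of lens between -0.015 and 0.015 m and y of tube in the frame of lens between -0.015 and 0.015 m and angle between the z axis of tube and the z axis of lens, either way round below 0.2 rad and z of tube_cap in the frame of lens above 0.13 m and contact force between tube and the fingers above 0.5 N and contact force between tube and camera_stand below 0.05 N and contact force between tube and lift_unit below 0.05 N and linear speed of tube below 0.03 m/s and angular speed of tube below 0.2 rad/s and value of joint lift above 0.05 m); the arm keeps its last pose, push and grip.
It fails at once if the camera is bumped (more than 3 N) (contact force between camera_stand and anything else above 3 N).
It fails at once if a bystander is moved more than 30 mm (distance of any of tube_rack, tip_box, reagent, mixer, beaker, wash_bottle, loose_cap from where it was at the start of the episode above 0.03 m).
It also fails if it takes over 58 s, if anything falls off the work surface, if the arm or the gripper's body presses on something with over 40 N, if the wrist force passes 120 N, or if a joint passes its speed limit or range.

### The arm

A 6-joint arm with a two-finger parallel gripper is mounted at the origin on the work surface. World frame = base frame: x ahead of the robot, y to its left, z up, the work surface at z = 0. Lengths are in m, angles in degrees, forces in N, time in s.
With the tool pointing down it reaches from about 0.4 to 0.825 m from the base axis. Payload 7 kg.
Tool frame: the origin (TCP) lies on the centre line of the jaws, within the pads' length; the fingertips stand 8 mm ahead of it and the grasp point (between the pads) lies 11 mm behind it; z points along the fingers, y is the line along which they close (so a half turn about z gives the same grasp; the last joint's range is limited). The gripper opens to 88 mm and grips with 3 to 60 N. Pads are 19 mm wide; open, the fingers measure 130 mm over their backs; the gripper's body (78 mm by 193 mm) begins 47 mm behind the grasp point.
Start: joints at [92.023, 20.546, 0.682, 0, -70.136, -16.507], TCP at [0.169, 0.654, 0.235] pointing down, gripper open.
Joint ranges: [-176.03, 176.03], [-82.01, 121.73], [-58.28, 71.71], [-173.87, 95.51], [-174.79, -0.11], [-173.66, 173.66]. Speed limits (degrees/s): [136.94, 136.94, 172.46, 180, 180, 180].

### API

Orientations are given as [roll, pitch, yaw] about the fixed x, y, z axes, in that order (R = Rz(yaw) Ry(pitch) Rx(roll)).
In Python, from plant import r gives the robot as it stands.
- The arm moves only by the tool carry_out, never from a script. Its argument "targets" is a list of rows, each a list of 6 numbers: the shift along the tool's x, y, z scaled (see below), then the turn, a rotation vector about the tool's x, y, z scaled (see below). A call has 1 to 5 rows; each row shifts and turns the commanded pose from where the row before left it, along the tool's axes as they then stand; what a row does not reach is not made up. The controller multiplies each number of a shift by 0.5 m and each number of a turn by 60 degrees. A row lasts 1/8 s, in which the tool goes at most 62.5 mm and 10.7 degrees, less where a joint would pass 70% of its speed; a pose out of reach is approached as far as the arm can. A call with a number of a shift or a turn outside -1 to 1 is refused whole. A call with a gripper value outside its range is refused whole. "hand" is the opening, from 0 (shut) to 1 (fully open), set as the call begins (left out, the last holds). The fingers move at their own pace and stop on an object; "squeeze" is the grip in N (left out, the last holds). Time passes only in rows, so rows that do not move let the fingers close. It gives the time, the measured TCP pose, the force, the opening and the grip force at its end, in the units of the state.
- r.get_state(): the state, without advancing time (a new reading comes with each control period).
- r.capture(name): name is "scene" or "top"; returns the picture (384x512x3 uint8, red, green, blue); there is no depth.
- r.camera_info(name): a dict with "K" (3x3 intrinsics, pixels), "eye" and "attitude" of the camera in the world. Camera axes: x right, y down, z forward; pixel columns grow to the right and rows downward; lengths in m; the calibration is good to about 2 mm. A picture is of the moment at which its call begins. camera_info takes no time and is no camera call.
- r.close_job(): hands the job in; it is judged then, once.
The state is a dict: "time_s": time; "joints": joint angles; "qd": joint speeds; "joint_torque": joint torques, N m; "tcp_pos": TCP position; "eef_rot": TCP orientation; "contact_force": force on the tool from outside, world axes, zero at the start; "moment": the same for the moment, N m; "gripper_width": finger opening in m; "gripper_force": force on a finger pad.
Only numpy, scipy, OpenCV 4.12 (cv2) and the standard library are available. Lean on these libraries where they do the work, as an engineer would, in place of code of your own. Each camera call takes 0.05 s, during which the arm holds its last target. There are 200 camera calls.

## Working session

There is one attempt and no reset: what is moved stays moved. The work goes in short steps, Python scripts to look and compute and a tool call to move; the robot and the scene stay as the last step left them, time stands still between calls to the robot, and variables do not carry over. Pictures are saved under pics/ and viewed, at most 10 in all, crops included, and the job is handed in when it is done.

Besides the shell and the picture viewer there is one more tool, called after "Request:" in YAML: its name, and indented under it one key for each argument. carry_out: Moves the arm, as the interface text tells. Its arguments: {"type":"object","properties":{"targets":{"type":"array","items":{"type":"array","items":{"type":"number","minimum":-1,"maximum":1}}},"hand":{"type":"number"},"squeeze":{"type":"number"}},"required":["targets"]}

```bash
mkdir -p pics; python3 - <<'E'
from plant import r
import cv2
for n in("scene","top"):
    cv2.imwrite(f"pics/{n}0.png",r.capture(n)[:,:,::-1]); print(n,r.camera_info(n))
print(r.get_state())
E
```

```text
scene {'K': array([[464.11171381,   0.        , 252.2922968 ],
       [  0.        , 464.11171381, 193.1422505 ],
       [  0.        ,   0.        ,   1.        ]]), 'eye': array([ 1.19547999, -0.44502099,  1.23545038]), 'attitude': array([-144.12624126,    0.71702149,   55.56802405])}
top {'K': array([[357.86120309,   0.        , 254.96178741],
       [  0.        , 357.86120309, 197.91133148],
       [  0.        ,   0.        ,   1.        ]]), 'eye': array([0.40210704, 0.00709192, 1.12727479]), 'attitude': array([-172.05765948,   -0.69305985,  -88.51959381])}
{'time_s': 0.1, 'joints': array([ 9.20238087e+01,  2.05866253e+01,  6.39341597e-01, -1.70216367e-02,
       -7.01357747e+01, -1.65096279e+01]), 'qd': array([-0.01629054, -0.07473748,  0.19117776,  0.13369094, -0.01144128,
       -0.06187002]), 'joint_torque': array([-9.91675188e-04, -5.84158945e+01,  2.93745804e+01,  7.01538876e+00,
        1.01248483e-02, -5.96942732e-05]), 'tcp_pos': array([0.16873656, 0.65313411, 0.233729  ]), 'eef_rot': array([ 1.79915818e+02, -8.26267970e-03, -1.44916086e+01]), 'contact_force': array([-0.39985585, -0.07792282,  0.55219934]), 'moment': array([ 0.00137767, -0.05676011,  0.00147488]), 'gripper_force': 0.0, 'gripper_width': 0.08768833858174757}
```

View pics/scene0.png

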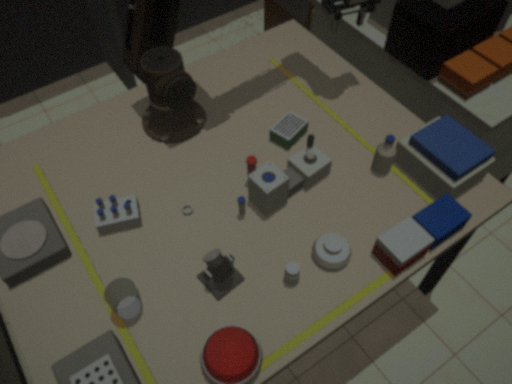

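View pics/top0.png

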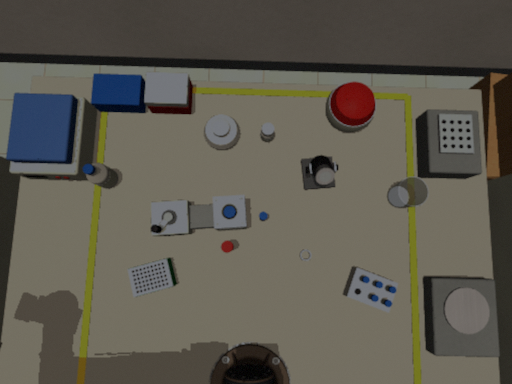

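Both views show the lift (top: gearbox at (170,217), well at (229,211)), the camera stand at (319,172), and small red and blue decoy tubes beside the block at (228,247) and (263,216). I'll zoom in.

```bash
python3 - <<'E'
import cv2,numpy as np
t=cv2.imread("pics/top0.png");s=cv2.imread("pics/scene0.png")
f=lambda im,x,y,w,h,k:cv2.convertScaleAbs(cv2.resize(im[y:y+h,x:x+w],None,fx=k,fy=k,interpolation=cv2.INTER_CUBIC),alpha=1.4)
a=f(t,145,185,125,75,6.0); cv2.imwrite("pics/a.png",a)
b=np.hstack([f(t,295,145,50,50,8),f(s,192,240,50,60,8)[:400]]); 
c=f(s,230,130,110,85,5)
out=np.zeros((600,800,3),np.uint8)
cv2.imwrite("pics/b.png",b); cv2.imwrite("pics/c.png",c)
E
cat > h.py <<'E'
from plant import r
import numpy as np
from scipy.spatial.transform import Rotation as R
def cam(n):
    c=r.camera_info(n); return c["K"],c["eye"],R.from_euler("xyz",c["attitude"],degrees=True).as_matrix()
def at_z(n,u,v,z):
    K,e,A=cam(n); d=A@np.linalg.solve(K,[u,v,1]); return e+d*(z-e[2])/d[2]
def proj(n,p):
    K,e,A=cam(n); q=K@(A.T@(np.asarray(p)-e)); return q[:2]/q[2]
E
```

```text
(no output)
```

View pics/a.png

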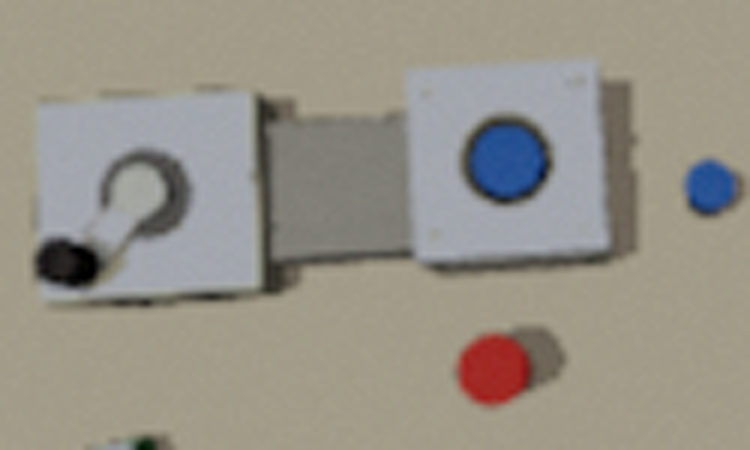

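View pics/b.png

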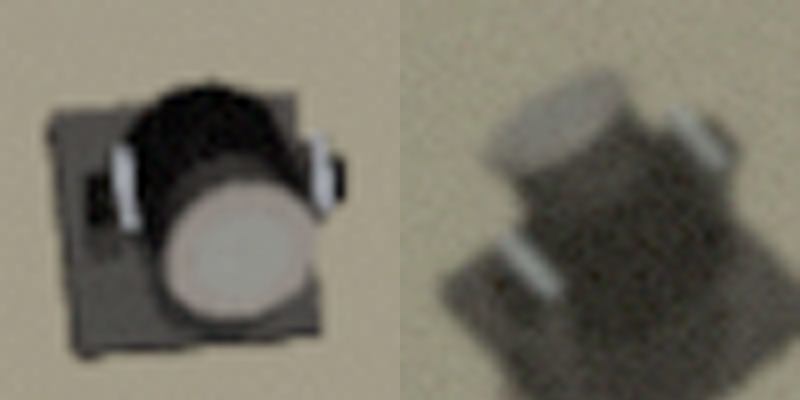

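View pics/c.png

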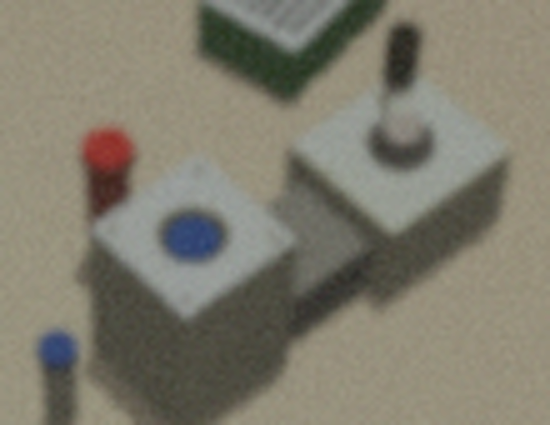

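The zooms show the block and gearbox corners, the cap in the well at (507,158) in crop a, the knob at the gearbox's near-left side, and the pale lens disc at (240,250) in crop b, leaning toward the robot. Next I'll fit the poses from both views.

```bash
cat > fit.py <<'E'
from h import *
from scipy.optimize import least_squares
def px(pts,k,o): return (np.array(pts)+.5)/k-.5+o
A=lambda p:px(p,6,[145,185]); B=lambda p:px(p,8,[295,145]); C=lambda p:px(p,5,[230,130]); D=lambda p:px(np.array(p)-[400,0],8,[192,240])
M=[]
def lift(p,l): 
    c,s=np.cos(p[2]),np.sin(p[2]); return np.array([p[0]+c*l[0]-s*l[1],p[1]+s*l[0]+c*l[1],l[2]])
q=lambda a,b,z:(a/1e3,b/1e3,z/1e3)
bl=[q(45,-45,130),q(45,-135,130),q(-45,-135,130),q(-45,-45,130)]
gb=[q(50,145,75),q(50,35,75),q(-50,35,75),q(-50,145,75)]
top=(bl+gb+[q(0,-90,130)],A([(405,72),(600,58),(612,248),(420,265),(38,100),(252,92),(262,290),(45,303),(507,158)]))
sc=([bl[1],bl[0],bl[3],bl[2],gb[2],gb[1],gb[0]],C([(185,320),(297,240),(200,155),(93,237),(290,150),(395,232),(508,152)]))
def res(p,sets): return np.concatenate([(np.array([proj(n,lift(p,l)) for l in L])-U).ravel() for n,L,U in sets])
for S in ([("top",*top)],[("scene",*sc)],[("top",*top),("scene",*sc)]):
    f=least_squares(res,[.6,.15,0],args=(S,)); print("lift",f.x,"rms",np.sqrt(np.mean(f.fun**2)))
p=f.x
print("well",lift(p,(0,-.09,.13)),"axis",lift(p,(0,.09,.115)))
print("cap px", at_z("top",*A([(507,158)])[0],.13))
print("knob top cand",at_z("top",*A([(58,262)])[0],.134), "scene",at_z("scene",*C([(405,33)])[0],.134))
def lens(p):
    a=np.array([np.sin(p[3])*np.cos(p[2]),np.sin(p[3])*np.sin(p[2]),np.cos(p[3])]); return np.array([p[0],p[1],.07])+.045*a,a
base=B([(50,110),(298,95),(322,335),(78,355)]); pl=B([(123,185),(322,172)])
ls=D([(560,120)])[0]; lt=B([(240,250)])[0]; ps=D([(532,262),(698,138)])
cor=[(-50,50),(-50,-50),(50,-50),(50,50)]
def rc(p):
    w=lambda a,b,z:lift([p[0],p[1],p[2]],(a/1e3,b/1e3,z))
    # stand frame: local x = lean direction (toward -x world), image up-left = world +x,+y = local (-,-)
    o=[proj("top",w(a,b,.012))-u for (a,b),u in zip([(-50,-50),(-50,50),(50,50),(50,-50)],base)]
    l,_=lens(p); o+=[2*(proj("top",l)-lt),2*(proj("scene",l)-ls)]
    o+=[proj("top",w(0,b,.087))-u for b,u in zip((-48,48),pl)]
    o+=[proj("scene",w(0,b,.087))-u for b,u in zip((48,-48),ps)]
    return np.concatenate(o)
f=least_squares(rc,[.6,-.15,np.pi,.6]); print("stand",f.x,np.degrees(f.x[2:]),f.fun.round(1)); print("lens,axis",*lens(f.x))
for n,z,u,v in(("red",.09,*A([(493,368)])[0]),("blue",.09,*A([(710,187)])[0])): print(n,at_z("top",u,v,z))
E
python3 fit.py
```

```text
lift [0.49358587 0.15852181 0.09464228] rms 0.49884538592086963
lift [0.4976007  0.15842725 0.10417656] rms 0.7772172093807056
lift [0.49493895 0.15874357 0.09847067] rms 0.7862677485022092
well [0.50378699 0.06917956 0.13      ] axis [0.4860909  0.24830758 0.115     ]
cap px [0.50280452 0.07004593 0.13      ]
knob top cand [0.44877176 0.27441    0.134     ] scene [0.45188892 0.27478294 0.134     ]
stand [ 0.64730774 -0.20013249  3.24960838  0.73883803] [186.18884503  42.33230103] [-0.2 -0.5 -0.3 -1.   0.2 -0.4 -0.6 -0.4  0.1 -0.8 -1.  -1.5 -3.5  0.1
  3.6 -0.8 -3.7  2.2  3.  -2.9]
lens,axis [ 0.61718003 -0.20339947  0.10326632] [-0.66950461 -0.07259959  0.73925156]
red [0.40579987 0.07564598 0.09      ]
blue [ 0.49539628 -0.02618641  0.09      ]
```

Request:
carry_out:
  targets:
    - [0,0,0,0,0,-0.171]
    - [0,0,0,0,0,-0.171]
    - [0.06,0.1,0,0,0,0]
    - [0.06,0.1,0,0,0,0]
    - [0.06,0.1,0,0,0,0]
  hand: 1
  squeeze: 15

```text
time_s: 0.72
tcp_pos: [0.2748, 0.5121, 0.2341]
eef_rot: [180.0, 0.0, 6.1]
contact_force: [0.9, -0.5, 1.4]
gripper_width: 0.0879
gripper_force: 0.0
```

Request:
carry_out:
  targets:
    - [0.06,0.1,0,0,0,0]
    - [0.06,0.1,0,0,0,0]
    - [0.06,0.1,0,0,0,0]
    - [0.06,0.1,0,0,0,0]
    - [0.06,0.1,0,0,0,0]

```text
time_s: 1.35
tcp_pos: [0.4502, 0.2793, 0.2345]
eef_rot: [-180.0, 0.0, 6.1]
contact_force: [-0.2, -0.0, -0.4]
gripper_width: 0.0878
gripper_force: 0.0
```

Request:
carry_out:
  targets:
    - [0,0.009,0,0,0,0]
    - [0,0,0.08,0,0,0]
    - [0,0,0.08,0,0,0]
    - [0,0,0.08,0,0,0]
    - [0,0,0,0,0,0]

```text
time_s: 1.98
tcp_pos: [0.4482, 0.2752, 0.1119]
eef_rot: [179.8, 0.3, 6.0]
contact_force: [-0.9, -0.6, 0.2]
gripper_width: 0.0875
gripper_force: 0.0
```

Request:
carry_out:
  targets:
    - [0,0,0,0,0,0]
    - [0,0,0,0,0,0]
    - [0,0,0,0,0,0]
    - [0,0,0,0,0,0]
    - [0,0,0,0,0,0]
  hand: 0
  squeeze: 15

```text
time_s: 2.6
tcp_pos: [0.4501, 0.2765, 0.1148]
eef_rot: [-180.0, -0.0, 6.0]
contact_force: [-0.4, -0.3, 0.2]
gripper_width: 0.0434
gripper_force: 0.0
```

Request:
carry_out:
  targets:
    - [0,0,0,0,0,0]
    - [0,0,0.006,0,0,0]
    - [0,0,0,0,0,0]
    - [0,0,0,0,0,0]

```text
time_s: 3.1
tcp_pos: [0.45, 0.2766, 0.1113]
eef_rot: [-180.0, 0.0, 6.0]
contact_force: [-0.3, 2.0, -1.8]
gripper_width: 0.0215
gripper_force: 15.0
```

Request:
carry_out:
  targets:
    - [0.0186,-0.0143,0,0,0,0]
    - [0.0217,-0.009,0,0,0,0]
    - [0.0233,-0.0031,0,0,0,0]
    - [0.0233,0.0031,0,0,0,0]
    - [0.0217,0.009,0,0,0,0]

```text
time_s: 3.72
tcp_pos: [0.5042, 0.2919, 0.1115]
eef_rot: [-179.8, -0.1, 6.1]
contact_force: [0.4, 6.8, -4.0]
gripper_width: 0.0218
gripper_force: 15.0
```

Request:
carry_out:
  targets:
    - [0.0186,0.0143,0,0,0,0]
    - [0.0143,0.0186,0,0,0,0]
    - [0.009,0.0217,0,0,0,0]
    - [0.0031,0.0233,0,0,0,0]
    - [-0.0031,0.0233,0,0,0,0]

```text
time_s: 4.35
tcp_pos: [0.5309, 0.2419, 0.1114]
eef_rot: [-179.9, -0.1, 6.0]
contact_force: [1.3, 2.7, -3.1]
gripper_width: 0.0213
gripper_force: 15.0
```

Request:
carry_out:
  targets:
    - [-0.009,0.0217,0,0,0,0]
    - [-0.0143,0.0186,0,0,0,0]
    - [-0.0186,0.0143,0,0,0,0]
    - [-0.0217,0.009,0,0,0,0]
    - [-0.0233,0.0031,0,0,0,0]

```text
time_s: 4.97
tcp_pos: [0.4893, 0.2052, 0.1115]
eef_rot: [-179.8, -0.1, 6.0]
contact_force: [1.2, 15.0, -10.7]
gripper_width: 0.0216
gripper_force: 15.0
```

Request:
carry_out:
  targets:
    - [-0.0233,-0.0031,0,0,0,0]
    - [-0.0217,-0.009,0,0,0,0]
    - [-0.0186,-0.0143,0,0,0,0]
    - [-0.0143,-0.0186,0,0,0,0]
    - [-0.009,-0.0217,0,0,0,0]

```text
time_s: 5.6
tcp_pos: [0.4443, 0.2335, 0.1118]
eef_rot: [-179.9, -0.2, 6.1]
contact_force: [15.8, 2.5, -16.3]
gripper_width: 0.0214
gripper_force: 15.0
```

Request:
carry_out:
  targets:
    - [-0.0031,-0.0233,0,0,0,0]
    - [0.0031,-0.0233,0,0,0,0]
    - [0.009,-0.0217,0,0,0,0]
    - [0.0143,-0.0186,0,0,0,0]

```text
time_s: 6.1
tcp_pos: [0.4487, 0.2753, 0.1115]
eef_rot: [179.9, 0.1, 6.0]
contact_force: [-2.9, -1.5, 1.3]
gripper_width: 0.0218
gripper_force: 15.0
```

Request:
carry_out:
  targets:
    - [0.0206,-0.0163,0,0,0,0]
    - [0.0217,-0.009,0,0,0,0]
    - [0.0233,-0.0031,0,0,0,0]
    - [0.0233,0.0031,0,0,0,0]
    - [0.0217,0.009,0,0,0,0]

```text
time_s: 6.72
tcp_pos: [0.5044, 0.2917, 0.1117]
eef_rot: [-179.9, -0.0, 6.1]
contact_force: [-1.6, 2.9, -1.1]
gripper_width: 0.0216
gripper_force: 15.0
```

Request:
carry_out:
  targets:
    - [0.0186,0.0143,0,0,0,0]
    - [0.0143,0.0186,0,0,0,0]
    - [0.009,0.0217,0,0,0,0]
    - [0.0031,0.0233,0,0,0,0]
    - [-0.0031,0.0233,0,0,0,0]

```text
time_s: 7.35
tcp_pos: [0.5304, 0.2412, 0.1116]
eef_rot: [180.0, 0.0, 6.0]
contact_force: [-1.0, 3.0, -0.8]
gripper_width: 0.0213
gripper_force: 15.0
```

Request:
carry_out:
  targets:
    - [-0.009,0.0217,0,0,0,0]
    - [-0.0143,0.0186,0,0,0,0]
    - [-0.0186,0.0143,0,0,0,0]
    - [-0.0217,0.009,0,0,0,0]

```text
time_s: 7.85
tcp_pos: [0.5014, 0.2078, 0.1116]
eef_rot: [-179.9, -0.0, 6.0]
contact_force: [-0.9, 11.5, -3.9]
gripper_width: 0.0214
gripper_force: 15.0
```

Request:
carry_out:
  targets:
    - [-0.0233,0.0031,0,0,0,0]
    - [-0.0233,-0.0031,0,0,0,0]

```text
time_s: 8.1
tcp_pos: [0.479, 0.2059, 0.1117]
eef_rot: [-179.9, -0.1, 6.0]
contact_force: [5.3, 10.6, -6.8]
gripper_width: 0.022
gripper_force: 15.0
```

Request:
carry_out:
  targets:
    - [-0.0217,-0.009,0,0,0,0]
    - [-0.0186,-0.0143,0,0,0,0]

```text
time_s: 8.35
tcp_pos: [0.4581, 0.2152, 0.1118]
eef_rot: [-179.9, -0.2, 6.1]
contact_force: [8.3, 7.0, -10.1]
gripper_width: 0.0217
gripper_force: 15.0
```

Request:
carry_out:
  targets:
    - [-0.0143,-0.0186,0,0,0,0]
    - [0,0,0,0,0,0]

```text
time_s: 8.6
tcp_pos: [0.4498, 0.2239, 0.1117]
eef_rot: [-179.9, -0.1, 6.1]
contact_force: [4.8, 5.9, -6.8]
gripper_width: 0.0216
gripper_force: 15.0
```

Request:
carry_out:
  targets:
    - [-0.009,-0.0217,0,0,0,0]
    - [0,0,0,0,0,0]

```text
time_s: 8.85
tcp_pos: [0.4444, 0.2337, 0.1117]
eef_rot: [-179.9, -0.1, 6.1]
contact_force: [6.4, 3.8, -6.3]
gripper_width: 0.0215
gripper_force: 15.0
```

Request:
carry_out:
  targets:
    - [-0.0031,-0.0233,0,0,0,0]
    - [0,0,0,0,0,0]

```text
time_s: 9.1
tcp_pos: [0.4415, 0.2446, 0.1117]
eef_rot: [-180.0, -0.1, 6.1]
contact_force: [4.9, 3.5, -4.4]
gripper_width: 0.0215
gripper_force: 15.0
```

Request:
carry_out:
  targets:
    - [0.0031,-0.0233,0,0,0,0]
    - [0,0,0,0,0,0]

```text
time_s: 9.35
tcp_pos: [0.439, 0.2477, 0.1111]
eef_rot: [179.2, 0.4, 6.1]
contact_force: [3.3, -27.6, 15.3]
gripper_width: 0.0216
gripper_force: 15.0
```

Request:
carry_out:
  targets:
    - [0,0,0,0,0,0]
    - [0,0.012,0,0,0,0]
    - [0,0,0,0,0,0]

```text
time_s: 9.72
tcp_pos: [0.4395, 0.2465, 0.1113]
eef_rot: [179.7, 0.3, 6.0]
contact_force: [-7.6, -5.0, 9.4]
gripper_width: 0.0216
gripper_force: 15.0
```

Request:
carry_out:
  targets:
    - [0,0,0,0,0,0]
    - [0,0,0,0,0,0]
    - [0,0,0,0,0,0]
    - [0,0,0,0,0,0]
    - [0,0,0,0,0,0]
  hand: 1

```text
time_s: 10.35
tcp_pos: [0.4421, 0.2504, 0.1115]
eef_rot: [180.0, 0.0, 6.0]
contact_force: [0.6, -0.7, 0.4]
gripper_width: 0.0662
gripper_force: 0.0
```

Request:
carry_out:
  targets:
    - [0,0,-0.1,0,0,0]
    - [0,0,-0.1,0,0,0]
    - [0,0,-0.1,0,0,0]
    - [0,0,0,0,0,0]

```text
time_s: 10.85
tcp_pos: [0.4437, 0.2518, 0.2659]
eef_rot: [-179.7, -0.4, 6.1]
contact_force: [-0.4, 0.2, -1.1]
gripper_width: 0.0874
gripper_force: 0.0
```

```bash
python3 - <<'E'
from plant import r
import cv2,numpy as np
t=r.capture("top");s=r.capture("scene");print(r.get_state()["tcp_pos"])
f=lambda im,x,y,w,h,k:cv2.convertScaleAbs(cv2.resize(im[y:y+h,x:x+w,::-1],None,fx=k,fy=k,interpolation=cv2.INTER_CUBIC),alpha=1.4)
cv2.imwrite("pics/d.png",np.hstack([f(t,190,185,80,75,5),f(s,235,135,80,75,5)]))
E
```

```text
[0.44196284 0.25047384 0.2617669 ]
```

View pics/d.png

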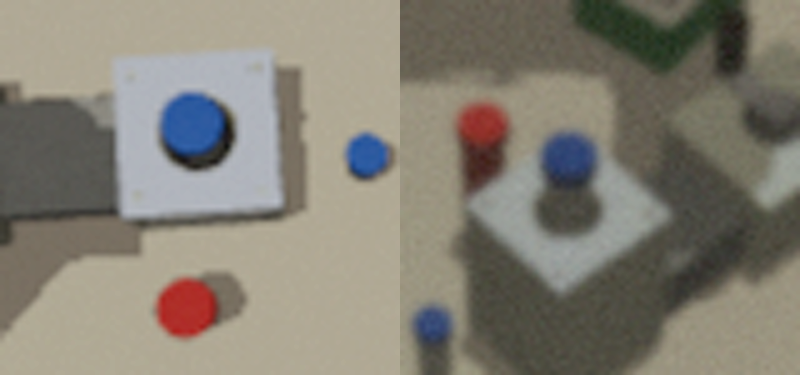

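The lift is up: the cap stands well above the block, at (192,123) in the left crop and (568,152) in the right. I'll compute the cap position and the moves.

```bash
cat >> h.py <<'E'
def delta(p0,rot0,p1): # shift in tool axes, units
    return R.from_euler("xyz",rot0,degrees=True).inv().apply(np.array(p1)-p0)/.5
E
python3 - <<'E'
from h import *
a=at_z("top",192.5/5-.5+190,123.5/5-.5+185,.183);b=at_z("scene",168.5/5-.5+235,152.5/5-.5+135,.183);print(a,b)
s=r.get_state()
c=np.array([.5035,.0695,.29]);print(delta(s["tcp_pos"],s["eef_rot"],c),s["joints"])
E
```

```text
[0.50194312 0.06973176 0.183     ] [0.50308074 0.07010054 0.183     ]
[ 0.08438558  0.37281756 -0.05681529] [ 5.17068811e+01  3.59645710e+00 -1.75619059e+01 -2.32411883e-02
 -6.87788319e+01  4.43336005e+01]
```

Request:
carry_out:
  targets:
    - [0.021,0.093,0,0,0,0]
    - [0.021,0.093,0,0,0,0]
    - [0.021,0.093,0,0,0,0]
    - [0.021,0.093,0,0,0,0]
    - [0,0,0,0,0,0]

```text
time_s: 11.58
tcp_pos: [0.5032, 0.0671, 0.2598]
eef_rot: [179.9, 0.2, 5.8]
contact_force: [0.2, 0.5, -0.1]
gripper_width: 0.0875
gripper_force: 0.0
```

Request:
carry_out:
  targets:
    - [0,0,0,0,0,0]
    - [0,0,0.065,0,0,0]
    - [0,0,0.065,0,0,0]
    - [0,0,0.065,0,0,0]
    - [0,0,0,0,0,0]

```text
time_s: 12.2
tcp_pos: [0.5015, 0.0701, 0.1617]
eef_rot: [179.9, 0.3, 6.1]
contact_force: [0.1, 0.9, 0.3]
gripper_width: 0.0879
gripper_force: 0.0
```

Request:
carry_out:
  targets:
    - [0,0,0,0,0,0]
    - [0,0,0,0,0,0]

```text
time_s: 12.45
tcp_pos: [0.5042, 0.0705, 0.1655]
eef_rot: [-180.0, -0.1, 6.1]
contact_force: [0.2, -0.7, 1.7]
gripper_width: 0.0875
gripper_force: 0.0
```

Aligned with the cap; closing.

Request:
carry_out:
  targets:
    - [0,0,0,0,0,0]
    - [0,0,0,0,0,0]
    - [0,0,0,0,0,0]
    - [0,0,0,0,0,0]
    - [0,0,0,0,0,0]
  hand: 0
  squeeze: 35

```text
time_s: 13.08
tcp_pos: [0.5034, 0.0698, 0.164]
eef_rot: [180.0, 0.0, 6.0]
contact_force: [0.4, 0.4, -0.0]
gripper_width: 0.0431
gripper_force: 0.0
```

Request:
carry_out:
  targets:
    - [0,0,0,0,0,0]
    - [0,0,0,0,0,0]
    - [0,0,0,0,0,0]

```text
time_s: 13.45
tcp_pos: [0.5034, 0.0698, 0.164]
eef_rot: [180.0, 0.0, 6.0]
contact_force: [0.3, -0.3, 0.0]
gripper_width: 0.0328
gripper_force: 35.0
```

Request:
carry_out:
  targets:
    - [0,0,-0.075,0,0,0]
    - [0,0,-0.075,0,0,0]
    - [0,0,-0.075,0,0,0]
    - [0,0,-0.075,0,0,0]
    - [0,0,0,0,0,0]

```text
time_s: 14.08
tcp_pos: [0.5047, 0.0702, 0.3172]
eef_rot: [-179.9, -0.3, 6.0]
contact_force: [0.2, -0.1, -1.4]
gripper_width: 0.0329
gripper_force: 35.0
```

```bash
python3 - <<'E'
from h import *
s=r.get_state();print(s["tcp_pos"],s["eef_rot"],s["gripper_width"],s["gripper_force"],delta(s["tcp_pos"],s["eef_rot"],[.43,-.212,.33]))
E
```

```text
[0.5047373  0.07021128 0.31719774] [-179.91392959   -0.31377325    6.04850218] 0.03292843398915547 34.99995231628418 [-0.20797252  0.54548947 -0.02756332]
```

Request:
carry_out:
  targets:
    - [-0.03,0.078,-0.004,0,0,0]
    - [-0.03,0.078,-0.004,0,0,0]
    - [-0.03,0.078,-0.004,0,0,0]
    - [-0.03,0.078,-0.004,0,0,0]
    - [-0.03,0.078,-0.004,0,0,0]

```text
time_s: 14.7
tcp_pos: [0.4484, -0.1331, 0.3233]
eef_rot: [-180.0, 0.1, 6.0]
contact_force: [0.9, -0.5, -0.0]
gripper_width: 0.0328
gripper_force: 35.0
```

Request:
carry_out:
  targets:
    - [-0.03,0.078,-0.004,0,0,0]
    - [-0.03,0.078,-0.004,0,0,0]
    - [0,0,0,0,0.1,0]
    - [0,0,0,0,0.1,0]
    - [0,0,0,0,0.1,0]

```text
time_s: 15.32
tcp_pos: [0.4273, -0.2128, 0.3272]
eef_rot: [-180.0, -18.1, 6.0]
contact_force: [0.4, 0.6, -0.7]
gripper_width: 0.0331
gripper_force: 35.0
```

Request:
carry_out:
  targets:
    - [0,0,0,0,0.1,0]
    - [0,0,0,0,0.1,0]
    - [0,0,0,0,0.1,0]
    - [0,0,0,0,0.105,0]
    - [0,0,0,0,0,0]

```text
time_s: 15.95
tcp_pos: [0.4261, -0.2131, 0.3269]
eef_rot: [-179.9, -42.3, 5.8]
contact_force: [0.5, -0.8, -0.6]
gripper_width: 0.0328
gripper_force: 35.0
```

```bash
cat > goal.py <<'E'
from h import *
import cv2
L=np.array([.61718,-.2034,.10327]);a=np.array([-.6695,-.0726,.73925])
def show():
    s=r.get_state();z=R.from_euler("xyz",s["eef_rot"],degrees=True).as_matrix()[:,2]
    print(s["time_s"],s["tcp_pos"],s["eef_rot"],s["joints"].round(1),s["gripper_width"],"tilt err deg",np.degrees(np.arccos(-z@a)))
    for d in(.225,.165): print(d,delta(s["tcp_pos"],s["eef_rot"],L+d*a))
E
python3 - <<'E'
from goal import *
show()
t=r.capture("top");s=r.capture("scene")
f=lambda im,x,y,w,h,k:cv2.convertScaleAbs(cv2.resize(im[y:y+h,x:x+w,::-1],None,fx=k,fy=k,interpolation=cv2.INTER_CUBIC),alpha=1.4)
cv2.imwrite("pics/e.png",np.hstack([f(t,270,130,100,150,4),f(s,140,150,100,150,4)]))
E
```

```text
15.95 [ 0.42612842 -0.21305681  0.32686749] [-179.88158709  -42.2660237     5.79768141] [-17.1 -19.3 -30.6 -23.6 -41.3 125.5] 0.032844722148785845 tilt err deg 0.23020701412365008
0.225 [-0.0185207   0.02173803  0.13789024]
0.165 [-0.01838356  0.02143422  0.25788927]
```

View pics/e.png

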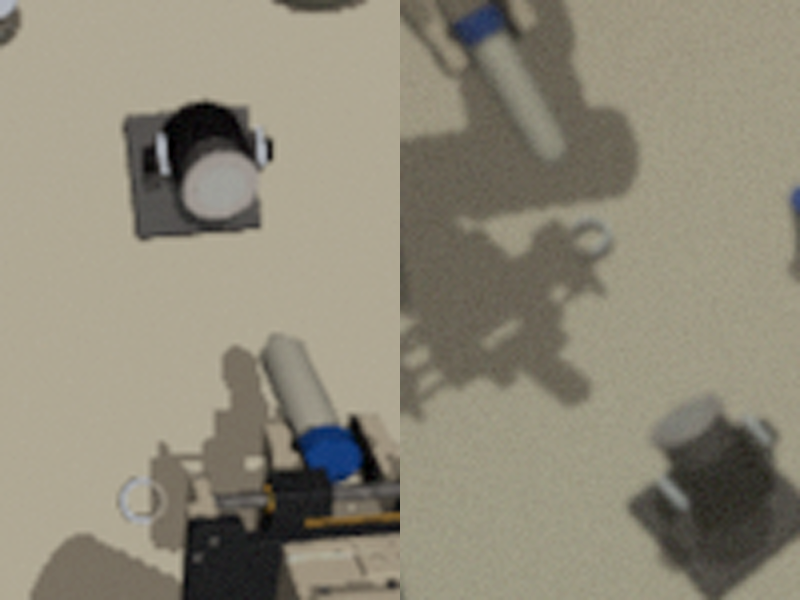

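The tube is held tilted, tip at (280,340) in the left crop and (550,155) in the right, with the lens at (220,185) and (688,420). I'll move along the axis to the goal, stopping 1 cm short.

Request:
carry_out:
  targets:
    - [-0.018,0.021,0,0,0,0]
    - [0,0,0.07,0,0,0]
    - [0,0,0.07,0,0,0]
    - [0,0,0,0,0,0]

```text
time_s: 16.55
tcp_pos: [0.4696, -0.218, 0.2673]
eef_rot: [-179.8, -42.0, 6.0]
contact_force: [-0.0, 0.6, -0.2]
gripper_width: 0.033
gripper_force: 35.0
```

Request:
carry_out:
  targets:
    - [0,0,0.03,0,0,0]
    - [0,0,0.03,0,0,0]
    - [0,0,0.03,0,0,0]
    - [0,0,0,0,0,0]
    - [0,0,0,0,0,0]

```text
time_s: 17.18
tcp_pos: [0.4992, -0.2158, 0.237]
eef_rot: [180.0, -42.3, 6.0]
contact_force: [0.5, -0.0, -0.5]
gripper_width: 0.0329
gripper_force: 35.0
```

```bash
python3 - <<'E'
from goal import *
show()
t=r.capture("top");s=r.capture("scene");st=r.get_state()
z=R.from_euler("xyz",st["eef_rot"],degrees=True).as_matrix()[:,2]
P={"tip":st["tcp_pos"]+.095*z,"mid":st["tcp_pos"]+.03*z,"lens":L}
def f(n,im,x,y,w,h,k):
    o=cv2.convertScaleAbs(cv2.resize(im[y:y+h,x:x+w,::-1],None,fx=k,fy=k,interpolation=cv2.INTER_CUBIC),alpha=1.4)
    for m,p in P.items():
        q=(proj(n,p)-[x,y]+.5)*k-.5; print(n,m,q.round()); cv2.drawMarker(o,tuple(int(i) for i in q),(0,255,255),0,12)
    return o
cv2.imwrite("pics/f.png",np.hstack([f("top",t,285,140,65,95,6),f("scene",s,180,190,65,95,6)]))
E
```

```text
17.175 [ 0.49915366 -0.21584388  0.23703453] [179.99191821 -42.29172286   6.03971002] [-16.   -6.7 -31.5 -31.6 -28.8 135. ] 0.03290237919934923 tilt err deg 0.20268276403471475
0.225 [-0.00475604  0.00088953 -0.09237678]
0.165 [-0.00467153  0.00066215  0.02762247]
top tip [282. 305.]
top mid [318. 387.]
top lens [240. 215.]
scene tip [103. 235.]
scene mid [ 32. 115.]
scene lens [189. 385.]
```

View pics/f.png

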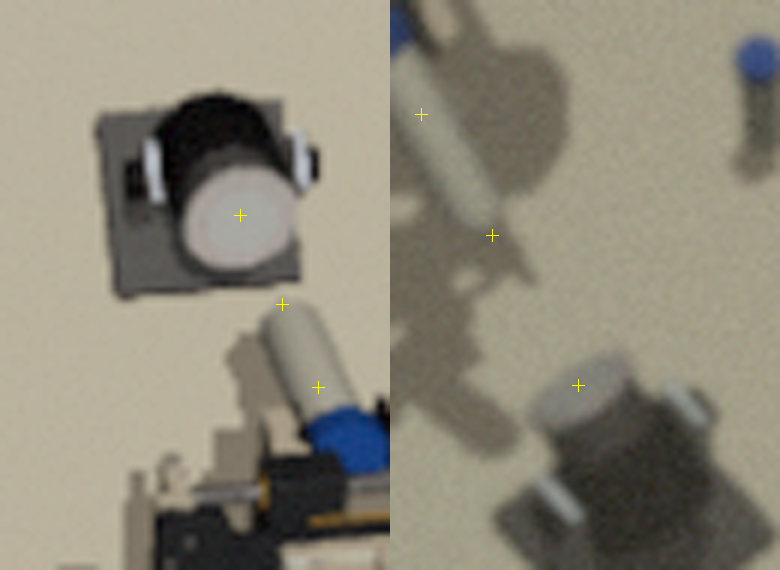

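The top view agrees with the prediction to a few px; in the scene view the tip sits about 5 mm short along the axis. I'll move in by the rest plus 4 mm.

Request:
carry_out:
  targets:
    - [-0.004,0,0.018,0,0,0]
    - [0,0,0.018,0,0,0]
    - [0,0,0,0,0,0]
    - [0,0,0,0,0,0]
    - [0,0,0,0,0,0]

```text
time_s: 17.9
tcp_pos: [0.5097, -0.2146, 0.2224]
eef_rot: [180.0, -42.3, 6.0]
contact_force: [0.4, -0.3, -0.8]
gripper_width: 0.0332
gripper_force: 35.0
```

Request:
carry_out:
  targets:
    - [0,0,0,0,0,0]
    - [0,0,0,0,0,0]
    - [0,0,0,0,0,0]
    - [0,0,0,0,0,0]
    - [0,0,0,0,0,0]

```text
time_s: 18.52
tcp_pos: [0.5097, -0.2146, 0.2223]
eef_rot: [-180.0, -42.3, 6.0]
contact_force: [0.2, 0.6, -1.0]
gripper_width: 0.0333
gripper_force: 35.0
```

```bash
python3 - <<'E'
from goal import *
show()
t=r.capture("top");s=r.capture("scene")
f=lambda im,x,y,w,h,k:cv2.convertScaleAbs(cv2.resize(im[y:y+h,x:x+w,::-1],None,fx=k,fy=k,interpolation=cv2.INTER_CUBIC),alpha=1.4)
cv2.imwrite("pics/g.png",np.hstack([f(t,285,140,65,95,6),f(s,180,190,65,95,6)]))
E
```

```text
18.525 [ 0.50973213 -0.21459342  0.22230568] [-179.99973255  -42.30116132    6.03545734] [-15.8  -4.7 -31.4 -33.4 -27.1 136.9] 0.03329283120257745 tilt err deg 0.19810711911272652
0.225 [-0.00067072  0.0011433  -0.12850232]
0.165 [-0.00060599  0.00092741 -0.00850304]
```

View pics/g.png

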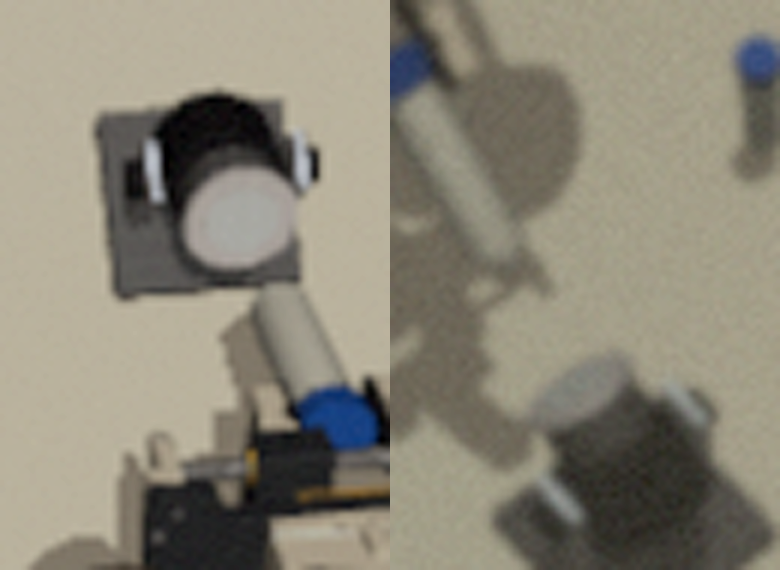

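The picture shows the tip at about (275,288) in the left half and (508,258) in the right, with the lens at (240,217) and (580,390). I'll triangulate these as a check.

```bash
python3 - <<'E'
from goal import *
from scipy.optimize import least_squares
g=lambda x,y,ox,oy:np.array([(x+.5)/6-.5+ox,(y+.5)/6-.5+oy])
def tri(a,b):
    A=g(*a,285,140);B=g(*b,180,190)
    s=least_squares(lambda p:np.r_[proj("top",p)-A,proj("scene",p)-B],[.57,-.2,.15]);return s.x,s.fun.round(2)
for n,a,b in(("tip",(275,288),(118,258)),("lens",(240,217),(190,390)),("cap",(340,418),(14,65))):
    x,e=tri(a,b);print(n,x,e,"axial",(x-L)@a_ if 0 else (x-L)@np.array([-.6695,-.0726,.73925]),"lat",np.linalg.norm(np.cross(x-L,[-.6695,-.0726,.73925])))
E
```

```text
tip [ 0.57193036 -0.2077852   0.15883588] [-0.04 -0.02 -0.04  0.  ] axial 0.0716900767370593 lat 0.0038492168165033106
lens [ 0.61724082 -0.20370024  0.09932075] [-0.12 -0.07 -0.14  0.  ] axial -0.002938402941732817 lat 0.0026563237240268545
cap [ 0.50505879 -0.21492752  0.23807946] [-0.95 -0.57 -1.18 -0.04] axial 0.1755599435030507 lat 0.007489105764266046
```

The tip is about 72–75 mm from the glass and within 4 mm of the axis. I'm handing in.

```bash
python3 -c "
from plant import r
print(r.close_job())"
```

```text
the job is handed in; nothing more can be done
None
```

I wound the lift to its stop, drew the tube out and handed in while holding it still, tip about 7 cm from the lens on the line of sight by my measurements (about 4 mm off-axis); the interface gave no verdict.

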